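# Prop the drying cabinet's door open on its stay

### The arm

A 7-joint arm with a two-finger parallel gripper is mounted at the origin on the work surface. World frame = base frame: x ahead of the robot, y to its left, z up, the work surface at z = 0. Lengths are in m, angles in rad, forces in N, time in s.
With the tool pointing down it reaches from about 0.4 to 0.85 m from the base axis. Payload 10.4 kg.
Tool frame: the origin (TCP) lies between the finger pads; the fingertips stand manip.finger_overhang ahead of it and the grasp point (between the pads) lies 11 mm behind it (manip.finger_overhang is the distance from the TCP to the fingertips, in m); x points along the fingers, z is the direction in which the jaws open and shut, and the axes are right-handed (so a half turn about x gives the same grasp; the last joint's range is limited). The gripper opens to 85 mm and grips with 20 to 120 N. Pads are 22 mm wide; open, the fingers measure 114 mm over their backs; the gripper's body (76 mm by 85 mm) begins 54 mm behind the grasp point. The pads swing forward as they close: fully open they stand 13 mm farther back than shut.
Start: joints at [1.265, 0.332, -0.065, 1.46, 0.022, 1.35, -0.088], TCP at [0.174, -0.6, 0.212] pointing down, gripper open.
Joint ranges: [-2.6, 2.6], [-0.5, 2.12], [-1.47, 1.34], [0.16, 2.42], [-1.27, 4.41], [0.06, 2.06], [-2.6, 2.6]. Speed limits (rad/s): [2.22, 2.22, 2.79, 2.79, 3.14, 3.14, 3.14].

### API

Orientations are given as a unit quaternion [x, y, z, w].
In Python, from workcell import get_obs, camera, workorder, manip gives the robot as it stands. The module is installed in compiled form; this text tells all that it offers.
- The arm moves only by the tool play_rows, never from a script. Its argument "increments" is text: rows parted by semicolons, each of 4 numbers parted by spaces: the shift along the tool's x, y, z in m, then the turn about the tool's x in rad. A call has 1 to 20 rows; each row shifts and turns the pose as measured when the row begins, along the tool's axes as they then stand; what a row does not reach is not made up. A row lasts 1/10 s, in which the tool goes at most 50 mm and 8.59 degrees, less where a joint would pass 70% of its speed; a pose out of reach is approached as far as the arm can. A call is refused whole if a number of a shift passes 0.05 or a number of a turn 0.15, either way. A call with a gripper value outside its range is refused whole. "hand" is the gripper command: -1 is fully open, 1 is shut, values between are in proportion, set as the call begins (left out, the last holds). The fingers move at their own pace and stop on an object; "squeeze" is the grip in N (left out, the last holds). Time passes only in rows, so rows that do not move let the fingers close. It gives the time, the measured TCP pose, the force and the opening at its end, in the units of the state.
- get_obs(): the state, without advancing time (a new reading comes with each control period).
- camera(name): name is "scene" or "top" or "wrist"; returns a dict with "img" (480x640x3 uint8, blue, green, red), "fov_y" (degrees; the focal length in pixels is half the picture's height over the tangent of half this angle, whatever the lens; pixels are square), "cx", "cy" (the principal point, pixels), "R" (3x3) and "t" (3): a world point X has camera coordinates R X + t; the wrist camera has in their place "tool_from_camera" (4x4, takes a point from camera to tool coordinates, whose origin is the TCP and whose axes are the tool frame's). Camera axes: x right, y down, z forward; pixel columns grow to the right and rows downward; lengths in m; the calibration is good to about 2 mm. A picture is of the moment at which its call begins: read the wrist's pose just before it. There is no depth.
- workorder.hand_in(): hands the job in, once; it reports no verdict.
The state is a dict: "clock": time; "joint_pos": joint angles; "joint_velocities": joint speeds; "tau": joint torques, N m; "position": TCP position; "ee_rot": TCP orientation; "ft_force": force on the tool from outside, world axes, zero at the start; "torque": the same for the moment, N m; "grip_width": opening from 0.0 (shut) to 1.0 (fully open).
Only numpy, scipy, OpenCV 4.12 (cv2) and the standard library are available. Lean on these libraries where they do the work, as an engineer would, in place of code of your own. Each camera call takes 0.05 s, during which the arm holds its last target.

### The job

Prop the drying cabinet's door open on its stay: swing the door out (the stay arm's red knob serves as the handle) and drop the arm's middle hole, the one with the yellow ring, over the brass pin until the arm lies flat, then let go. Ease the arm onto the pin gently, feeling for the hole rather than forcing it, and leave the other things where they are.

Things in the scene. Friction and masses are not known exactly. Their poses are not given: they have to be found in the camera images.
- cabinet: White slide-drying cabinet on the bench, fixed, 260 deep (x) x 420 wide (y) x 170 mm high; origin under its centre, x from the front (door side) to the back, y to its left seen from the robot. Its flat top is at height 170 mm. A blue-framed clear door, 320 mm wide, covers the front except for the control strip at its right.
- hinge (a point): A point on the door's upright hinge axis, which runs down the front left of the cabinet, at the height of the level stay arm (177 mm). In the cabinet's frame it lies at x -142, y +190 mm.
- door (a joint): Opening angle of the door, rad, 0 = shut, grows as the door swings out towards the robot. A closer spring pulls it shut all the time (about 0.12 N m shut, plus 0.6 N m per rad). With the middle hole on the pin the door stands at about 0.57 rad (0.1 more or less with the pin's place); with the hole nearer the pivot at about 0.34, with the hole nearer the knob at about 0.80.
- pivot (a point): The stay arm's pivot on top of the door, 170 mm from the hinge axis; it rides on the door along a circle round the hinge. The arm swings freely round it to either side and its knob end can be lifted; it cannot go below level.
- stay: Stay arm: a flat steel bar 32 mm wide, 6 mm thick, about 140 g, underside 4 mm above the cabinet's top when level. Origin at the pivot, x along the arm to the knob, z up. Three 10.6 mm through holes on its centre line at 118, 143 and 168 mm from the pivot, red knob at 205 mm. At the start it lies level over the top, swung clear of the pin.
- hole_mid (a point): Centre of the middle hole (the one with the painted yellow ring), at the bar's mid-thickness, 143 mm from the pivot.
- knob (a point): Centre of the red upright knob at the free end of the arm, to grip from above: a cylinder 18 mm across that rises 40 mm from the bar's upper face; this point is 22 mm above that face (202 mm above the bench when level), 205 mm from the pivot. The knob is part of the arm.
- catch: Catch on the cabinet's top: a dark 40 x 40 mm plate (origin at its centre on the top; axes as the cabinet's; 45 mm behind, 100 mm right of the hinge axis). Its upright brass pin, 8 mm across, hemispherical tip 14.5 mm above the top, stands up to 7 mm off the origin in x and in y, not told: find it by sight or feel. A hole's edge landing on the tip is pushed sideways, towards fitting.
- slide_box: orange plastic slide box, 85 x 55 x 30 mm, lying on the cabinet's top near its right rear corner; origin under its centre. Leave alone.
- dish: small glass bowl, 64 mm across, 22 mm tall, on the cabinet's top near its left rear corner; origin under its centre. Leave alone.
- purple_rack: purple tube rack 160 x 75 mm, 44 mm tall with its tubes, on the bench; origin under its centre. Leave alone.
- yellow_rack: yellow tube rack 100 x 160 mm, 59 mm tall with its blue-capped tubes, on the bench; origin under its centre. Leave alone.
- bottle_blue: clear bottle with a blue cap, 70 mm across, 160 mm tall, on the bench beside the cabinet; origin under its centre. Leave alone.
- jar_amber: amber jar with a black cap, 64 mm across, 100 mm tall, on the bench beside the cabinet; origin under its centre. Leave alone.
- ice_bucket: black plastic ice bucket, 190 mm across, 150 mm tall, on the bench to the left; origin under its centre. Leave alone.

How it is judged:
By the outcome, as a careful person would: the job done as asked, in the order asked, and still so for the second after the job is handed in, with the robot touching nothing.
It also fails if it takes over 51 s, if anything falls off the work surface, if the arm or the gripper's body presses on something with over 40 N, if the wrist force passes 120 N, or if a joint passes its speed limit or range.

## Working session

There is one attempt and no reset: what is moved stays moved. The work goes in short steps, Python scripts to look and compute and a tool call to move; the robot and the scene stay as the last step left them, time stands still between calls to the robot, and variables do not carry over. Pictures are saved under pics/ and viewed, and the job is handed in when it is done.

Besides the shell and the picture viewer there is one more tool, called after "Call:" in YAML: its name, and indented under it one key for each argument. play_rows: Moves the arm, as the interface text tells. Its arguments: {"type":"object","properties":{"increments":{"type":"string"},"hand":{"type":"number"},"squeeze":{"type":"number"}},"required":["increments"]}

```bash
mkdir -p pics
python3 - <<'E'
from workcell import get_obs, camera, manip
import cv2
o=get_obs();print(o['clock'],o['position'],o['ee_rot'],o['ft_force'],o['grip_width'],manip.finger_overhang)
for n in("scene","top","wrist"):
    c=camera(n);cv2.imwrite(f"pics/{n}0.png",c['img']);print(n,{k:v for k,v in c.items() if k!='img'})
E
```

```text
0.0 [ 0.17427417 -0.59978437  0.21093239] [ 0.42482953  0.56588619 -0.42425638  0.56506567] [-0.15966891  0.52620136 -0.01849354] 1.0019959183553577 0.008
scene {'fov_y': 55.56236114108553, 'cx': 314.9361835210891, 'cy': 238.97942329892945, 'R': array([[ 0.69181823,  0.7220545 ,  0.00498292],
       [ 0.57663844, -0.54831173, -0.60567512],
       [-0.43459825,  0.42189043, -0.79569644]]), 't': array([-0.36098935, -0.20979449,  1.45490653])}
top {'fov_y': 46.028043471511, 'cx': 327.91926609575233, 'cy': 232.90432827107375, 'R': array([[-0.00379459, -0.99982578, -0.01827569],
       [-0.99563095,  0.00548253, -0.09321453],
       [ 0.09329848,  0.01784213, -0.9954783 ]]), 't': array([0.0385285 , 0.51773394, 1.74355712])}
wrist {'fov_y': 69.50132253426024, 'cx': 317.85058898338264, 'cy': 243.97543733784934, 'tool_from_camera': array([[-6.16802487e-04, -2.75885309e-01,  9.61190364e-01,
        -1.62051854e-01],
       [ 2.51951610e-04, -9.61190559e-01, -2.75885203e-01,
         6.97015962e-02],
       [ 9.99999778e-01,  7.20067803e-05,  6.62374475e-04,
        -9.61762938e-05],
       [ 0.00000000e+00,  0.00000000e+00,  0.00000000e+00,
         1.00000000e+00]])}
```

View pics/scene0.png

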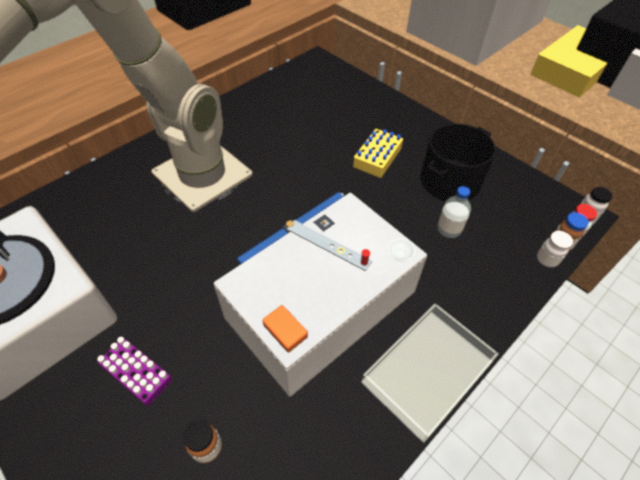

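View pics/top0.png

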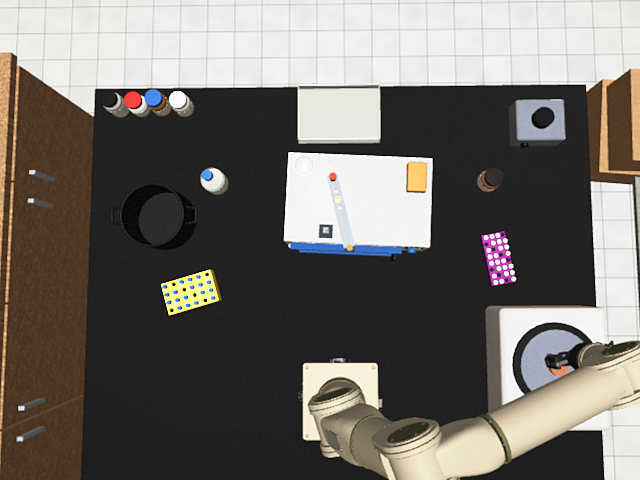

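The scene view shows the arm lying from its brass pivot near (290,225) to the red knob at (365,257). In the top view the pivot is at about (348,247), the knob at (333,177) and the catch at (326,231). I'll measure these.

```bash
cat > h.py <<'E'
import numpy as np, cv2
from scipy.spatial.transform import Rotation as Ro
from workcell import get_obs, camera, manip
def f(c): return c['img'].shape[0]/2/np.tan(np.radians(c['fov_y']/2))
def cam(n):
    o=get_obs(); c=camera(n)
    if n=='wrist':
        T=np.eye(4);T[:3,:3]=Ro.from_quat(o['ee_rot']).as_matrix();T[:3,3]=o['position']
        W=T@c['tool_from_camera']; c['R']=W[:3,:3].T; c['t']=-c['R']@W[:3,3]
    return c
def ray(c,u,v):
    d=np.array([(u-c['cx'])/f(c),(v-c['cy'])/f(c),1]); return -c['R'].T@c['t'], c['R'].T@d
def onz(c,u,v,z):
    p,d=ray(c,u,v); return p+d*(z-p[2])/d[2]
def proj(c,X):
    q=c['R']@np.asarray(X)+c['t']; return q[:2]/q[2]*f(c)+[c['cx'],c['cy']]
def tri(rs):
    A=0;b=0
    for p,d in rs:
        d=d/np.linalg.norm(d);M=np.eye(3)-np.outer(d,d);A=A+M;b=b+M@p
    return np.linalg.solve(A,b)
def red(img):
    h=cv2.cvtColor(img,cv2.COLOR_BGR2HSV)
    return (((h[...,0]<6)|(h[...,0]>174))&(h[...,1]>150)&(h[...,2]>80)).astype(np.uint8)
def blobs(m,mn=8):
    n,l,s,ce=cv2.connectedComponentsWithStats(m)
    return [(s[i,4],ce[i].round(1),s[i,:4]) for i in range(1,n) if s[i,4]>=mn]
E
python3 - <<'E'
from h import *
np.set_printoptions(precision=4,suppress=True)
t=cam('top');s=cam('scene')
for n,c in(('top',t),('scene',s)): print(n,blobs(red(c['img'])))
# cabinet top in top view
h=cv2.cvtColor(t['img'],cv2.COLOR_BGR2HSV)
m=((h[...,1]<40)&(h[...,2]>190)).astype(np.uint8); m[:145]=0;m[260:]=0;m[:,:270]=0;m[:,440:]=0
cs=max(cv2.findContours(m,0,2)[0],key=cv2.contourArea)
r=cv2.minAreaRect(cs);print(r)
for p in cv2.boxPoints(r): print(p,onz(t,*p,.17))
for nm,p,z in(('pivot',(348,247),.18),('knob',(333,177),.217),('catch',(326,231),.17)): print(nm,onz(t,*p,z))
for n,c,b in(('t',t,(310,140,400,270)),('s',s,(220,180,440,300))):
    x0,y0,x1,y1=b;cv2.imwrite(f'pics/crop_{n}.png',cv2.resize(c['img'][y0:y1,x0:x1],None,fx=4 if n=='t' else 3.5,fy=4 if n=='t' else 3.5,interpolation=2))
E
```

```text
top [(np.int32(247), array([132.3,  99.3]), array([124,  91,  18,  18], dtype=int32)), (np.int32(38), array([332.5, 176. ]), array([330, 173,   6,   7], dtype=int32))]
scene [(np.int32(209), array([586.6, 210.6]), array([576, 204,  21,  16], dtype=int32)), (np.int32(76), array([364.9, 256. ]), array([362, 250,   8,  14], dtype=int32))]
((358.25213623046875, 201.03091430664062), (146.41064453125, 93.03105926513672), 2.353296995162964)
[283.1986 244.5013] [0.4716 0.162  0.17  ]
[287.0185 151.5487] [0.743  0.1518 0.17  ]
[433.3057 157.5605] [ 0.7218 -0.2727  0.17  ]
[429.4857 250.5131] [ 0.4522 -0.2561  0.17  ]
pivot [ 0.4628 -0.0236  0.18  ]
knob [0.6577 0.0178 0.217 ]
catch [0.5098 0.039  0.17  ]
```

```bash
ls pics
```

```text
crop_s.png
crop_t.png
scene0.png
top0.png
wrist0.png
```

```bash
cat >> h.py <<'E'
np.set_printoptions(precision=4,suppress=True)
def pose():
    o=get_obs();return np.array(o['position']),Ro.from_quat(o['ee_rot']).as_matrix(),o
def plan(target):
    p,R,o=pose(); d=R.T@(np.array(target)-p); print('tool shift',d,'n>=',np.abs(d).max()/.05); return d
E
python3 - <<'E'
from h import *
p,R,o=pose();print(R)
plan([.6,.02,.36])
E
```

```text
[[-0.0002  0.9603  0.279 ]
 [ 0.0006  0.279  -0.9603]
 [-1.     -0.     -0.0006]]
tool shift [-0.1484  0.5818 -0.4767] n>= 11.63501737565508
```

View pics/crop_s.png

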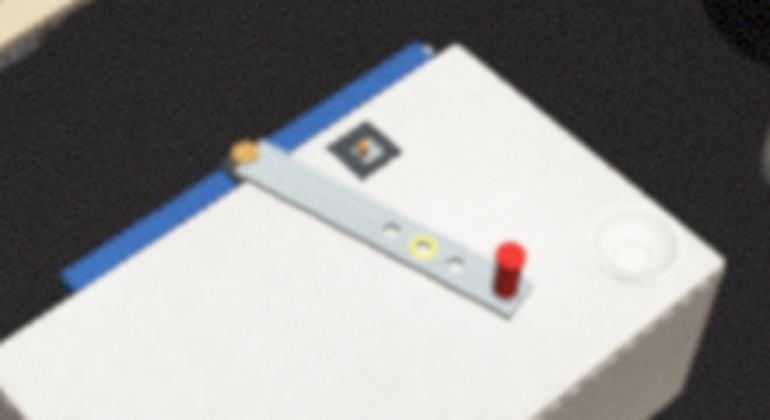

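View pics/crop_t.png

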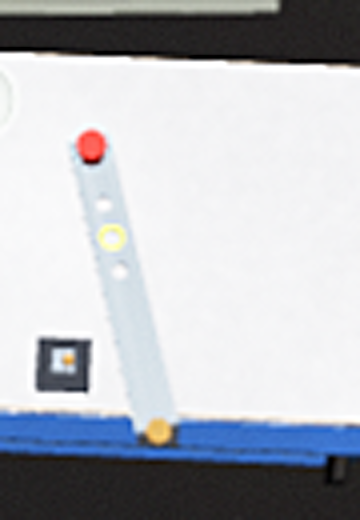

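The top crop shows the pin at about (70,358) in crop pixels, which is right of and slightly above the plate's centre. Next I'll move the wrist camera over the cabinet, above everything.

Call:
play_rows:
  increments: "-0.05 0 0 0;-0.05 0 0 0;-0.05 0 0 0;0 0.036 -0.0325 0;0 0.036 -0.0325 0;0 0.036 -0.0325 0;0 0.036 -0.0325 0;0 0.036 -0.0325 0;0 0.036 -0.0325 0;0 0.036 -0.0325 0;0 0.036 -0.0325 0;0 0.036 -0.0325 0;0 0.036 -0.0325 0;0 0.036 -0.0325 0;0 0.036 -0.0325 0;0 0.036 -0.0325 0;0 0.036 -0.0325 0;0 0.036 -0.0325 0"
  hand: -1

```text
clock: 2.05
position: [0.5661, 0.031, 0.3666]
ee_rot: [0.428, 0.56, -0.43, 0.564]
ft_force: [0.9, -0.9, 0.3]
grip_width: 1.001
```

Run:
```python
from h import *
w=cam('wrist');p,R,o=pose();print(p,R)
np.savez('w1.npz',**w)
cv2.imwrite('pics/w1.png',w['img'])
```

```text
[0.5676 0.0394 0.3649] [[ 0.0021  0.9622  0.2723]
 [-0.0011  0.2723 -0.9622]
 [-1.      0.0017  0.0017]]
```

View pics/w1.png

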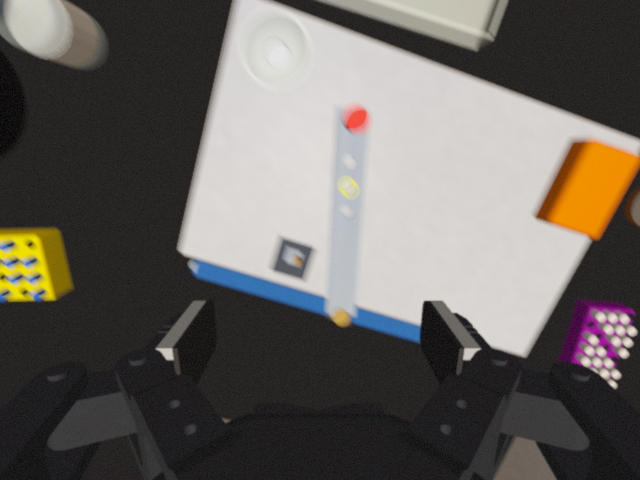

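The wrist view shows the knob top at (356,119), the yellow ring at (348,187), the pivot at (341,318), and the catch plate at (293,257) with the pin near (295,258). The arm was still settling during that picture, so I'll take another at rest and measure from it.

Run:
```python
from h import *
cam('wrist')
w=cam('wrist');p,R,o=pose();print(p, o['clock'])
np.savez('w2.npz',**w)
im=w['img'];hsv=cv2.cvtColor(im,cv2.COLOR_BGR2HSV)
print('red',blobs(red(im)))
m=cv2.inRange(hsv,(24,90,120),(35,255,255));m[:,:200]=0;print('yel',blobs(m))
m=cv2.inRange(hsv,(10,90,80),(23,255,255));m[:,:200]=0;m[:,500:]=0;print('brass',blobs(m,4))
m=cv2.inRange(hsv,(0,0,0),(180,255,110));m[:225]=0;m[290:]=0;m[:,:255]=0;m[:,330:]=0;print('plate',blobs(m,40))
x0,y0,x1,y1=180,80,400,345
cv2.imwrite('pics/w2c.png',cv2.resize(im[235:285,265:325],None,fx=10,fy=10,interpolation=2))
cv2.imwrite('pics/w2d.png',cv2.resize(im[90:340,250:400],None,fx=2.4,fy=2.4,interpolation=2))
```

```text
[0.5657 0.0332 0.3654] 2.2
red [(np.int32(467), array([368.6, 125.5]), array([356, 114,  25,  24], dtype=int32))]
yel [(np.int32(121), array([358.1, 192.6]), array([350, 184,  17,  18], dtype=int32))]
brass [(np.int32(43), array([305.2, 264.2]), array([302, 260,   7,   8], dtype=int32)), (np.int32(208), array([347.9, 322.3]), array([340, 315,  17,  16], dtype=int32))]
plate [(np.int32(853), array([300.9, 263.6]), array([280, 243,  43,  41], dtype=int32))]
```

View pics/w2c.png

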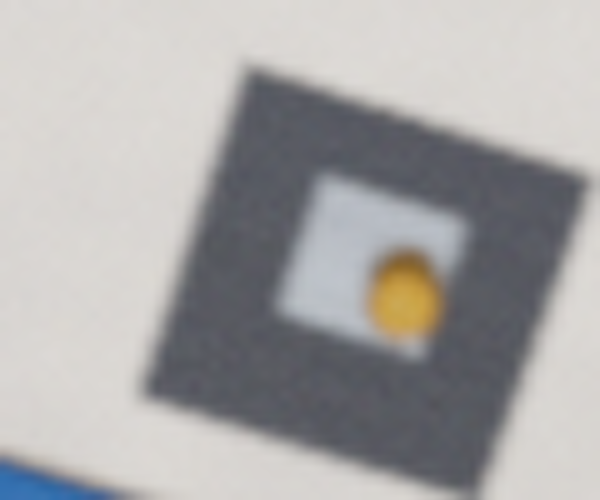

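View pics/w2d.png

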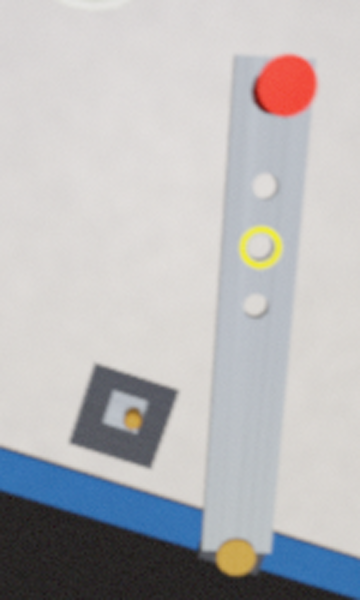

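Run:
```python
from h import *
o=get_obs();print(o['position'],np.abs(o['joint_velocities']).max())
w=cam('wrist');o=get_obs();print(o['position'],np.abs(o['joint_velocities']).max(),o['clock'])
w=cam('wrist')
np.savez('w3.npz',**w)
im=w['img'];hsv=cv2.cvtColor(im,cv2.COLOR_BGR2HSV)
def b1(m,k=0): return max(blobs(m),key=lambda b:b[0])[1]
kr=b1(red(im))
m=cv2.inRange(hsv,(24,90,120),(35,255,255));m[:,:200]=0;y=b1(m)
m=cv2.inRange(hsv,(10,90,80),(23,255,255));m[:,:200]=0;m[:,500:]=0;bs=blobs(m,4);print(bs,y,kr)
bs.sort(key=lambda b:b[0]);pin=bs[-2][1];piv=bs[-1][1]
# plate contour
m=((hsv[...,2]<130)).astype(np.uint8);m[:225]=0;m[295:]=0;m[:,:265]=0;m[:,330:]=0
c=[q for q in cv2.findContours(m,0,2)[0] if 400<cv2.contourArea(q)<3000];r=cv2.minAreaRect(c[0]);print(r)
P=onz(w,*pin,.183);K=onz(w,*kr,.219);Y=onz(w,*y,.180);V=onz(w,*piv,.182);C=onz(w,*r[0],.17)
print('pin',P,'knobtop',K,'hole',Y,'pivot',V,'catch',C)
print('piv-hole',np.linalg.norm((Y-V)[:2]),'piv-knob',np.linalg.norm((K-V)[:2]),'pin-catch',(P-C)[:2])
for q in (K,Y): print('ang',np.arctan2(*(q-V)[[1,0]]))
t=cam('top');s=cam('scene')
print('knob tri top view+scene', onz(t,332.5,176,.215),onz(s,365,255,.205))
```

```text
[0.5657 0.0332 0.3654] 0.05905497318728074
[0.5654 0.0307 0.3658] 0.04260080982152853 2.25
[(np.int32(47), array([299.4, 261.6]), array([296, 258,   8,   8], dtype=int32)), (np.int32(208), array([342.8, 319.6]), array([335, 312,  17,  16], dtype=int32))] [351.9 189.7] [360.7 121.9]
((295.4000244140625, 260.8000183105469), (35.417503356933594, 34.15259552001953), 18.43494987487793)
pin [0.5139 0.0354 0.183 ] knobtop [0.6604 0.0187 0.219 ] hole [0.6003 0.0039 0.18  ] pivot [ 0.4606 -0.0283  0.182 ] catch [0.5091 0.0393 0.17  ]
piv-hole 0.14342315153984722 piv-knob 0.20524670649285667 pin-catch [ 0.0047 -0.0039]
ang 0.23075227051761993
ang 0.22625436492780635
knob tri top view+scene [0.661  0.0192 0.215 ] [0.6602 0.0202 0.205 ]
```

```bash
cat > path.py <<'E'
from h import *
from scipy.optimize import brentq
pin=np.array([.5139,.0354]);yaw=-.045
cat=np.array([.5091,.0393])
Rz=lambda a:np.array([[np.cos(a),-np.sin(a)],[np.sin(a),np.cos(a)]])
hinge=cat+Rz(yaw)@[-.045,.1]
piv=lambda th:hinge+Rz(yaw)@(Rz(-th)@[0,-.17])
def knob(th,ang,al):
    h=.025; r=.205*np.cos(al)-h*np.sin(al)
    return np.r_[piv(th)+r*np.array([np.cos(ang),np.sin(ang)]), .177+.205*np.sin(al)+h*np.cos(al)]
sol=lambda L:brentq(lambda t:np.linalg.norm(piv(t)-pin)-L,0.05,1.2)
angp=lambda th:np.arctan2(*(pin-piv(th))[::-1])
E
python3 - <<'E'
from path import *
print('hinge',hinge,'piv0',piv(0))
for L in(.118,.143,.168): t=sol(L);print(L,t,piv(t),angp(t),knob(t,angp(t),0))
tf=sol(.143)
for s in np.linspace(0,1,5):
  th=s*tf;print(s,knob(th,.228+s*(angp(tf)-.228),.13))
w=dict(np.load('w3.npz'));print('dish',onz(w,275,50,.19),'ang',np.arctan2(pose()[1][1,1],pose()[1][0,1]))
p=pose()[0];print(p);plan([.6604,.019,.26]);print(get_obs()['ft_force'])
E
```

```text
hinge [0.4686 0.1412] piv0 [ 0.461  -0.0286]
0.118 0.316120110539938 [ 0.4086 -0.0178] 0.46783034015389463 [0.5916 0.0746 0.202 ]
0.143 0.5339474993403183 [ 0.3756 -0.0011] 0.2579094891716215 [0.5738 0.0512 0.202 ]
0.168 0.7579218443949222 [0.3463 0.0231] 0.07304249952586743 [0.5508 0.0381 0.202 ]
0.0 [0.6558 0.0166 0.2284]
0.25 [0.633  0.0206 0.2284]
0.5 [0.6106 0.0276 0.2284]
0.75 [0.5892 0.0374 0.2284]
1.0 [0.569  0.0499 0.2284]
dish [0.6996 0.1058 0.19  ] ang 0.2657332229795015
[0.5652 0.0279 0.3666]
tool shift [0.107  0.0894 0.0328] n>= 2.13925076555889
[-0.6556 -0.1438  0.3723]
```

Call:
play_rows:
  increments: "0.02 0.02 0.007 0.015;0.025 0.025 0.009 0.015;0.025 0.022 0.009 0.01;0.02 0.015 0.006 0;0.01 0.006 0.002 0;0 0 0 0;0 0 0 0"
  hand: 0

```text
clock: 3.1
position: [0.661, 0.0041, 0.2693]
ee_rot: [0.444, 0.543, -0.447, 0.555]
ft_force: [-0.2, 0.1, -0.4]
grip_width: 0.505
```

Run:
```python
from path import *
w=cam('wrist');cv2.imwrite('pics/w4.png',w['img']);p,R,o=pose();print(p,np.arctan2(R[1,1],R[0,1]),o['grip_width'],np.abs(o['joint_velocities']).max())
print(blobs(red(w['img'])))
plan([.6604,.019,.26])
```

```text
[0.661  0.0041 0.2695] 0.20796135342349675 0.5028492415798389 0.008136599370852957
[(np.int32(954), array([295.1, 249.5]), array([279, 229,  32,  40], dtype=int32))]
tool shift [ 0.0093  0.0024 -0.0149] n>= 0.2975224583067032
```

View pics/w4.png

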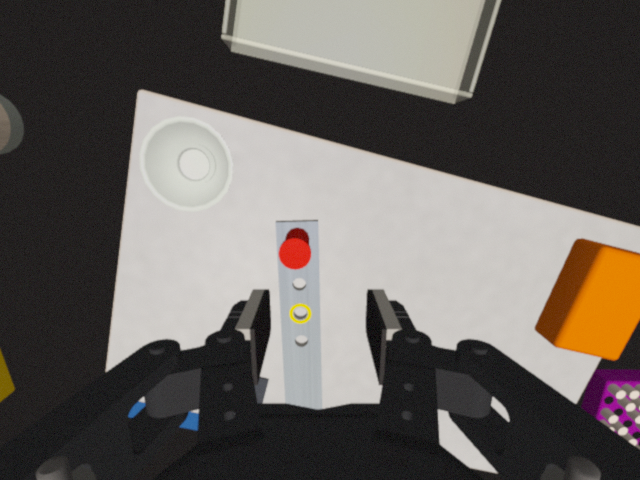

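The knob top at (295,253) is left of the jaw centre (col 318), which agrees with the 15 mm z shift I computed. I'll correct that first, then descend.

Call:
play_rows:
  increments: "0 0.001 -0.008 -0.02;0 0.001 -0.007 0;0.01 0 0 0;0.02 0 0 0;0 0 0 0;0 0 0 0"

```text
clock: 3.75
position: [0.6596, 0.0224, 0.243]
ee_rot: [0.439, 0.546, -0.439, 0.563]
ft_force: [-0.7, 0.5, 0.0]
grip_width: 0.504
```

Run:
```python
from path import *
w=cam('wrist');cv2.imwrite('pics/w5.png',w['img']);p,R,o=pose();print(p,np.arctan2(R[1,1],R[0,1]),o['grip_width'],np.abs(o['joint_velocities']).max())
print('floor',proj(w,[.6604,.019,.220]))
# knob top disc: bright red
h=cv2.cvtColor(w['img'],cv2.COLOR_BGR2HSV);m=red(w['img'])*(h[...,2]>190).astype(np.uint8);b=blobs(m,50);print(b)
print(onz(w,*b[0][1],.220));plan([.6604,.019,.193])
```

```text
[0.6595 0.0223 0.2427] 0.23252324936378924 0.5009937523874246 0.0070426827517511
floor [323.1136 272.4854]
[(np.int32(937), array([323.8, 271.1]), array([307, 255,  35,  34], dtype=int32))]
[0.6613 0.0188 0.22  ]
tool shift [ 0.0497 -0.0006  0.0025] n>= 0.9945838033809462
```

Call:
play_rows:
  increments: "0.015 0.001 0.002 0;0.015 0 0.001 0;0.01 0 0 0;0.006 0 0 0;0.003 0 0 0;0 0 0 0"

```text
clock: 4.4
position: [0.6623, 0.0181, 0.1895]
ee_rot: [0.439, 0.546, -0.439, 0.562]
ft_force: [0.6, -0.3, 0.0]
grip_width: 0.503
```

Run:
```python
from path import *
w=cam('wrist');cv2.imwrite('pics/w6.png',w['img']);p,R,o=pose();print(o['ft_force'])
plan([.6604,.019,.193])
```

```text
[ 0.0772 -0.0587  0.1976]
tool shift [-0.0032 -0.0017 -0.0013] n>= 0.06358194845859584
```

View pics/w6.png

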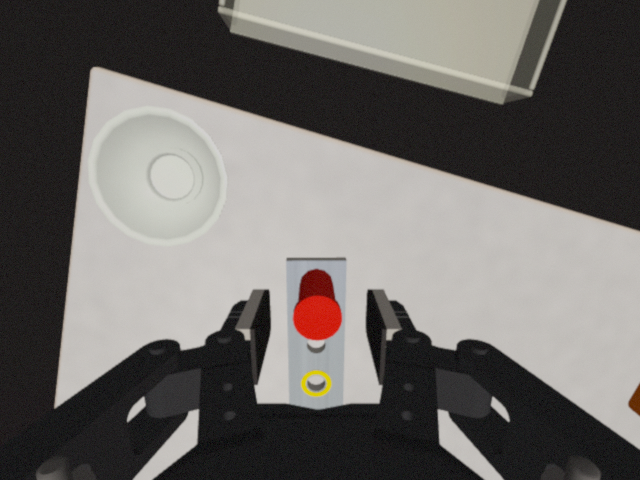

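The knob is centred between the pads at (317,318). I'll raise the tool 4 mm, then close gently.

Call:
play_rows:
  increments: "-0.004 -0.002 -0.001 0;0 0 0 0"

```text
clock: 4.65
position: [0.6604, 0.0191, 0.1951]
ee_rot: [0.439, 0.546, -0.439, 0.563]
ft_force: [0.3, 0.4, 0.6]
grip_width: 0.502
```

Call:
play_rows:
  increments: "0 0 0 0;0 0 0 0;0 0 0 0;0 0 0 0;0 0 0 0;0 0 0 0"
  hand: 1
  squeeze: 40

```text
clock: 5.25
position: [0.6607, 0.0192, 0.1962]
ee_rot: [0.439, 0.546, -0.438, 0.563]
ft_force: [0.0, 0.4, -0.2]
grip_width: 0.169
```

Call:
play_rows:
  increments: "-0.007 -0.001 0 0;-0.007 -0.001 0 0;-0.007 -0.0015 0 0;-0.006 -0.0015 0 0;0 0 0 0"

```text
clock: 5.75
position: [0.6537, 0.018, 0.2249]
ee_rot: [0.439, 0.546, -0.439, 0.563]
ft_force: [-2.3, -0.7, -2.2]
grip_width: 0.167
```

Run:
```python
from path import *
w=cam('wrist');cv2.imwrite('pics/w7.png',w['img']);p,R,o=pose();print(p,o['ft_force'],o['torque'],o['grip_width'])
```

```text
[0.6537 0.018  0.2245] [-1.9335  0.076  -1.9903] [-0.0524  0.4162 -0.015 ] 0.16469174412253898
```

View pics/w7.png

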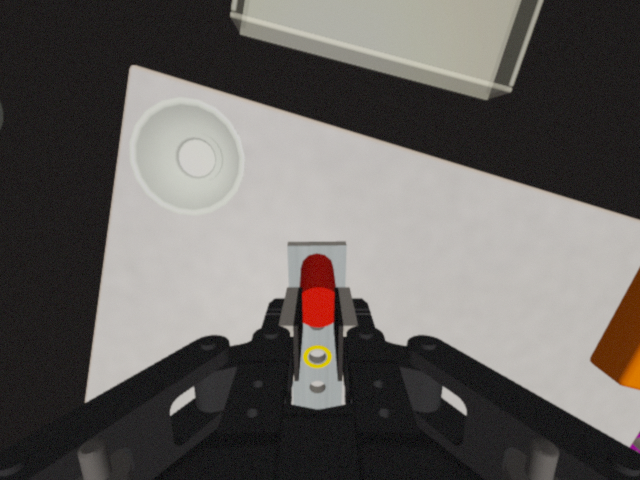

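The arm is lifted about 28 mm and the grip is holding, with the wrist forces small. Next I'll swing the door open to the halfway point.

Call:
play_rows:
  increments: "0 -0.0053 -0.0023 -0.002;0 -0.0053 -0.0023 -0.002;0 -0.0053 -0.0023 -0.002;0 -0.0053 -0.0023 -0.002;0 -0.005 -0.003 -0.002;0 -0.005 -0.003 -0.002;0 -0.005 -0.003 -0.002;0 -0.005 -0.003 -0.002;0 0 0 0"

```text
clock: 6.7
position: [0.6062, 0.0309, 0.2242]
ee_rot: [0.435, 0.549, -0.433, 0.568]
ft_force: [1.6, 0.5, -0.9]
grip_width: 0.164
```

Run:
```python
from path import *
p,R,o=pose();print(p,np.arctan2(R[1,1],R[0,1]),o['ft_force'],o['torque'],o['grip_width'])
plan([.589-.002,.0374+.0014,.2245]);plan([.569-.002,.0499+.0014,.2245])
t=cam('scene');cv2.imwrite('pics/s8.png',cv2.resize(t['img'][150:330,180:460],None,fx=2.8,fy=2.8,interpolation=2))
```

```text
[0.6062 0.0309 0.2242] 0.25038500842508293 [ 1.6334  0.5019 -0.8915] [ 0.1942 -0.4725  0.0314] 0.16376448788272152
tool shift [-0.0009 -0.0166 -0.0124] n>= 0.331838568858168
tool shift [-0.0015 -0.0329 -0.0295] n>= 0.6573641288218232
```

View pics/s8.png

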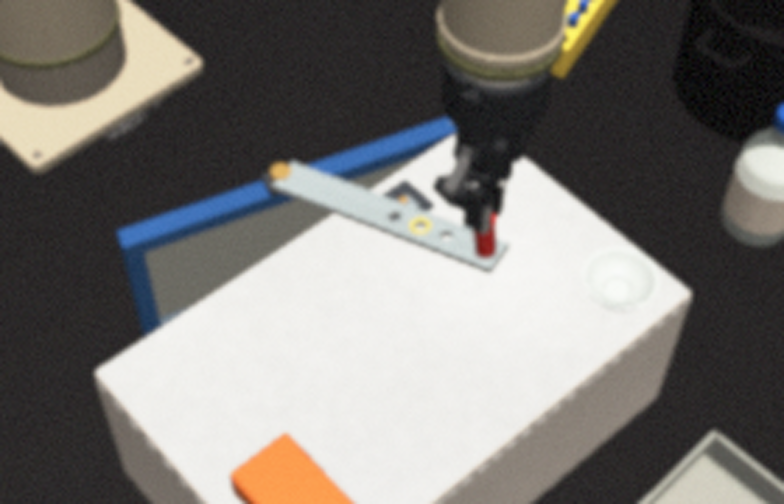

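The door swings open with the arm still raised and still gripped. I'll take it the rest of the way to the computed spot over the pin.

Call:
play_rows:
  increments: "0 -0.0042 -0.0031 -0.002;0 -0.0042 -0.0031 -0.002;0 -0.0041 -0.0031 -0.002;0 -0.0041 -0.0031 -0.002;0 -0.0041 -0.0042 0;0 -0.0041 -0.0043 0;0 -0.0041 -0.0043 0;0 -0.004 -0.0043 0;0 0 0 0;0 0 0 0"

```text
clock: 7.75
position: [0.5653, 0.053, 0.2238]
ee_rot: [0.433, 0.55, -0.429, 0.571]
ft_force: [3.3, 0.1, 0.2]
grip_width: 0.164
```

Run:
```python
from path import *
p,R,o=pose();print(p,np.arctan2(R[1,1],R[0,1]),o['ft_force'],o['torque'],o['grip_width'])
plan([.569-.002,.0499+.0014,.2245])
w=cam('wrist');cv2.imwrite('pics/w9.png',w['img']);np.savez('w9.npz',**w)
t=cam('scene');np.savez('s9.npz',**t);cv2.imwrite('pics/s9.png',cv2.resize(t['img'][180:280,250:400],None,fx=5,fy=5,interpolation=2))
t=cam('top');np.savez('t9.npz',**t);cv2.imwrite('pics/t9.png',cv2.resize(t['img'][180:300,280:400],None,fx=5,fy=5,interpolation=2))
```

```text
[0.5653 0.053  0.2238] 0.25890669649187786 [3.2609 0.0918 0.2477] [ 0.1855 -0.8957  0.052 ] 0.16359733881184335
tool shift [-0.0007  0.0012  0.0021] n>= 0.042374665343884496
```

View pics/w9.png

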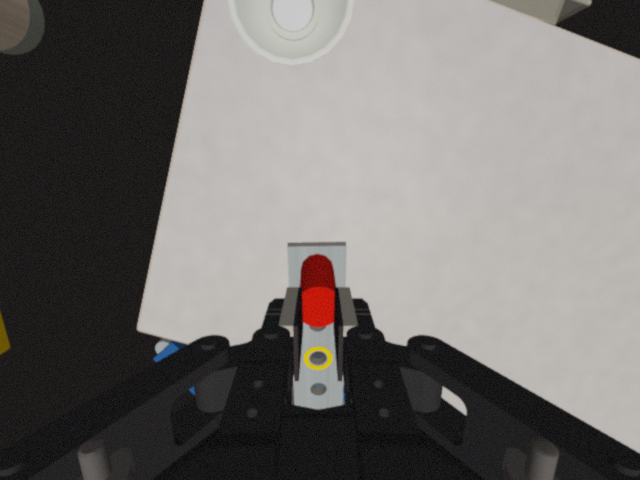

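View pics/s9.png

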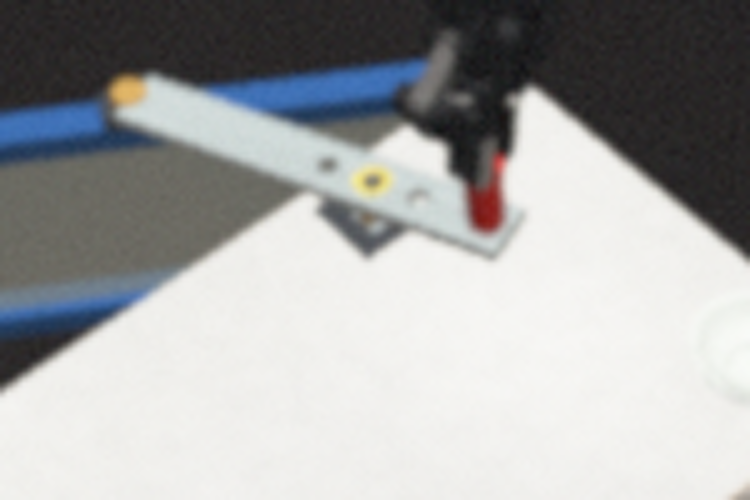

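View pics/t9.png

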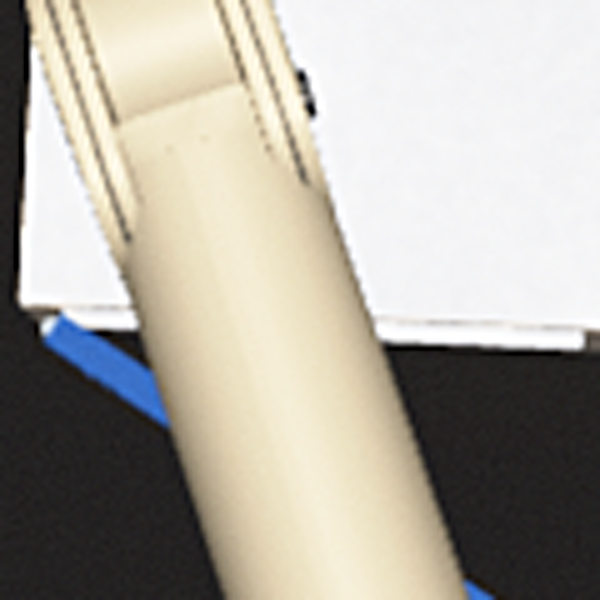

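The wrist view shows the yellow ring at (318,357) and the scene view shows it above the catch. I'll triangulate the raised hole against the pin.

Run:
```python
from path import *
w=dict(np.load('w9.npz'));s=dict(np.load('s9.npz'));s0=cam('scene')
def ringc(c,box):
    h=cv2.cvtColor(c['img'],cv2.COLOR_BGR2HSV);m=cv2.inRange(h,(22,70,110),(36,255,255));k=np.zeros_like(m);x0,y0,x1,y1=box;k[y0:y1,x0:x1]=1
    b=blobs(m*k,5);print(b);b=max(b,key=lambda b:b[0]);x,y,ww,hh=b[2];return np.array([x+ww/2-.5,y+hh/2-.5])
a=ringc(w,(290,330,350,380));b=ringc(s,(310,205,340,225))
print(a,b,'wrist@.199',onz(w,*a,.199),'scene@.199',onz(s,*b,.199),'tri',tri([ray(w,*a),ray(s,*b)]))
# pin in the first scene picture for relative comparison
i0=cv2.imread('pics/scene0.png');h=cv2.cvtColor(i0,cv2.COLOR_BGR2HSV);m=cv2.inRange(h,(8,80,60),(25,255,255));m[:215]=0;m[235:]=0;m[:,:310]=0;m[:,335:]=0
bb=blobs(m,2);print(bb)
for q in bb: print('pin scene@.182',onz(s,*q[1],.182))
print('target at tilt: pin',pin)
h=cv2.cvtColor(s['img'],cv2.COLOR_BGR2HSV);m=cv2.inRange(h,(10,90,80),(23,255,255));m[:185]=0;m[210:]=0;m[:,:265]=0;m[:,285:]=0
for q in blobs(m,5): print('pivot',q[1],onz(s,*q[1],.182))
print(piv(sol(.143)))
```

```text
[(np.int32(345), array([317.7, 357.6]), array([303, 346,  30,  24], dtype=int32))]
[(np.int32(26), array([323.9, 215.8]), array([321, 214,   7,   5], dtype=int32))]
[317.5 357.5] [324. 216.] wrist@.199 [0.5115 0.0385 0.199 ] scene@.199 [0.5129 0.0372 0.199 ] tri [0.5114 0.0382 0.1976]
[(np.int32(8), array([323.2, 221.2]), array([322, 220,   3,   4], dtype=int32))]
pin scene@.182 [0.5133 0.0346 0.182 ]
target at tilt: pin [0.5139 0.0354]
pivot [274.6 197.3] [0.3732 0.0004 0.182 ]
[ 0.3756 -0.0011]
```

The raised hole sits about 3 mm from the pin, so I'll correct that and lower part way. After that I'll go down in small steps, watching the force.

Call:
play_rows:
  increments: "0 0.0003 0.0013 0;0 0.0003 0.0013 0;0.003 0.0007 0 0;0.003 0.0006 0 0;0.003 0.0006 0 0;0 0 0 0;0 0 0 0"

```text
clock: 8.65
position: [0.5695, 0.0508, 0.2135]
ee_rot: [0.434, 0.55, -0.429, 0.57]
ft_force: [4.1, 1.7, -0.1]
grip_width: 0.165
```

```bash
cat > chk.py <<'E'
from path import *
p,R,o=pose();print(o['clock'],p,np.arctan2(R[1,1],R[0,1]),o['ft_force'],o['torque'],o['grip_width'])
w=cam('wrist');h=cv2.cvtColor(w['img'],cv2.COLOR_BGR2HSV);m=cv2.inRange(h,(22,70,110),(36,255,255));k=np.zeros_like(m);k[325:395,290:350]=1
b=max(blobs(m*k,5),key=lambda b:b[0]);x,y,ww,hh=b[2]
sa=np.clip((p[2]-.196)/.205,-.05,.2);zr=.177+.143*sa+.003
H=onz(w,x+ww/2-.5,y+hh/2-.5,zr);print('ring',b[2],'hole',H,'pin-hole',pin-H[:2], 'tool yz',(R.T@np.r_[pin-H[:2],0])[1:])
cv2.imwrite('pics/chk_%05d.png'%round(o['clock']*100),cv2.resize(w['img'][220:420,240:400],None,fx=4,fy=4,interpolation=2)[:600]);print('pics/chk_%05d.png'%round(o['clock']*100))
E
python3 chk.py
```

```text
8.65 [0.5695 0.0508 0.2135] 0.2580459310400556 [ 4.0808  1.7178 -0.1141] [ 0.2765 -0.9572 -0.0363] 0.165394445817704
ring [302 352  30  25] hole [0.5134 0.0363 0.1922] pin-hole [ 0.0005 -0.0009] tool yz [0.0003 0.001 ]
pics/chk_00865.png
```

Call:
play_rows:
  increments: "0.002 0.0006 0.0005 0;0.002 0.0004 0.0003 0;0 0 0 0"

```text
clock: 9.0
position: [0.5709, 0.0503, 0.2094]
ee_rot: [0.434, 0.55, -0.429, 0.57]
ft_force: [3.8, 1.3, 0.2]
grip_width: 0.164
```

```bash
python3 chk.py
```

```text
9.0 [0.5709 0.0503 0.2094] 0.2580588667995261 [3.7674 1.3133 0.2273] [ 0.2807 -0.8013  0.0186] 0.16360709227858197
ring [301 354  30  26] hole [0.5138 0.0362 0.1893] pin-hole [ 0.0001 -0.0008] tool yz [-0.0001  0.0008]
pics/chk_00900.png
```

Call:
play_rows:
  increments: "0.002 0.0003 0.0004 0;0.002 0.0003 0.0003 0;0.001 0.0002 0 0;0 0 0 0"

```text
clock: 9.45
position: [0.5721, 0.0498, 0.2042]
ee_rot: [0.434, 0.55, -0.429, 0.57]
ft_force: [4.9, 0.4, 0.4]
grip_width: 0.161
```

```bash
python3 chk.py
```

```text
9.45 [0.5721 0.0498 0.2042] 0.2580936159015301 [4.8798 0.4343 0.3785] [ 0.2787 -0.8859 -0.0501] 0.16101433235993595
ring [301 357  30  26] hole [0.514  0.0355 0.1857] pin-hole [-0.0001 -0.0001] tool yz [-0.0001  0.0001]
pics/chk_00945.png
```

View pics/chk_00945.png

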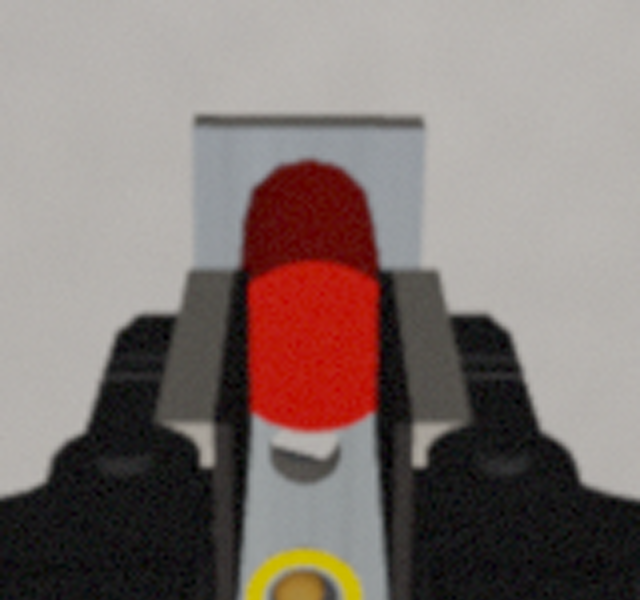

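The brass pin now shows inside the yellow ring, and the vertical force stays near zero. I'll keep lowering.

Call:
play_rows:
  increments: "0.002 0.0002 0 0;0.002 0.0002 0 0;0 0 0 0"

```text
clock: 9.8
position: [0.5728, 0.0499, 0.2]
ee_rot: [0.434, 0.55, -0.429, 0.57]
ft_force: [3.6, 1.2, 0.2]
grip_width: 0.166
```

```bash
python3 chk.py
```

```text
9.8 [0.5728 0.0499 0.2   ] 0.25807063782821343 [3.5543 1.203  0.2369] [ 0.2566 -0.861  -0.0139] 0.16594409872132942
ring [301 359  30  27] hole [0.5138 0.0354 0.1828] pin-hole [ 0.0001 -0.    ] tool yz [0.0001 0.    ]
pics/chk_00980.png
```

Call:
play_rows:
  increments: "0.0015 0.0001 0 0;0.0015 0.0001 0 0;0.001 0 0 0;0 0 0 0"

```text
clock: 10.25
position: [0.5734, 0.0499, 0.1961]
ee_rot: [0.434, 0.55, -0.429, 0.57]
ft_force: [4.1, 1.7, 0.7]
grip_width: 0.161
```

```bash
python3 chk.py
python3 - <<'E'
from path import *
t=cam('scene');cv2.imwrite('pics/s10.png',cv2.resize(t['img'][180:280,250:400],None,fx=5,fy=5,interpolation=2))
E
```

```text
10.25 [0.5734 0.0499 0.1961] 0.2580802023593736 [4.1497 1.6732 0.6781] [ 0.3096 -0.8157 -0.027 ] 0.16063054944393126
ring [300 362  31  27] hole [0.5132 0.0355 0.1801] pin-hole [ 0.0007 -0.0001] tool yz [0.0006 0.0003]
pics/chk_01025.png
```

View pics/s10.png

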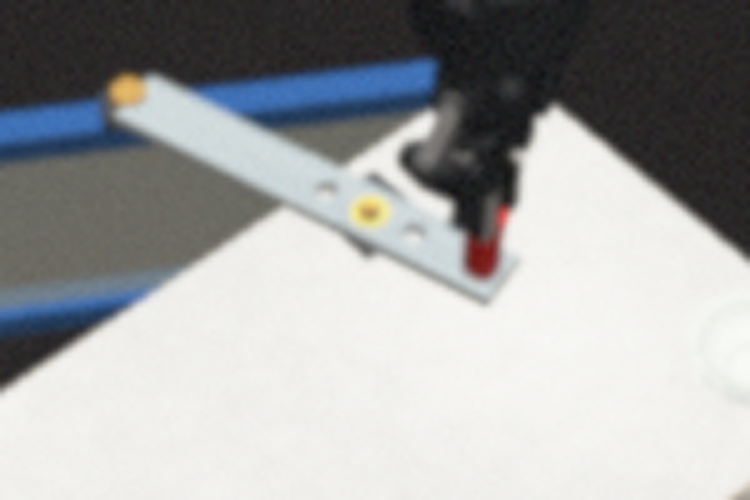

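The pin shows through the yellow-ringed hole at (370,210). I'll feel for the level stop, ease the load onto the pin, then release.

Call:
play_rows:
  increments: "0.001 0.0005 0 0;0.001 0.0008 0 0;0 0.0005 0 0;0 0 0 0"

```text
clock: 10.75
position: [0.5743, 0.0504, 0.1941]
ee_rot: [0.434, 0.55, -0.429, 0.57]
ft_force: [2.5, 0.9, 1.3]
grip_width: 0.161
```

```bash
python3 chk.py
```

```text
10.75 [0.5743 0.0504 0.1941] 0.2583503300619197 [2.5173 0.8692 1.298 ] [ 0.2479 -0.4681 -0.0301] 0.160587096718918
ring [301 364  30  27] hole [0.5132 0.0354 0.1787] pin-hole [ 0.0007 -0.    ] tool yz [0.0006 0.0002]
pics/chk_01075.png
```

Call:
play_rows:
  increments: "0.001 0.0005 0 0;0.001 0.0005 0 0;0 0 0 0"

```text
clock: 11.1
position: [0.5748, 0.0508, 0.1921]
ee_rot: [0.433, 0.551, -0.43, 0.57]
ft_force: [1.3, 1.4, 2.8]
grip_width: 0.161
```

```bash
python3 chk.py
```

```text
11.1 [0.5748 0.0508 0.1921] 0.25858304812371224 [1.3147 1.4391 2.8016] [ 0.2003 -0.1548 -0.071 ] 0.16101531864720758
ring [301 365  31  28] hole [0.5132 0.0353 0.1773] pin-hole [0.0007 0.0001] tool yz [0.0007 0.0001]
pics/chk_01110.png
```

The upward force is rising, so the arm is at its stop. Releasing now.

Call:
play_rows:
  increments: "0 0 0 0;0 0 0 0;0 0 0 0;0 0 0 0;0 0 0 0"
  hand: 0

```text
clock: 11.65
position: [0.5737, 0.0494, 0.1905]
ee_rot: [0.432, 0.551, -0.431, 0.569]
ft_force: [0.4, 0.7, 0.5]
grip_width: 0.494
```

```bash
python3 chk.py
python3 - <<'E'
from path import *
t=cam('scene');cv2.imwrite('pics/s11.png',cv2.resize(t['img'][180:280,250:400],None,fx=5,fy=5,interpolation=2))
E
```

```text
11.65 [0.5737 0.0494 0.1905] 0.2577962441725029 [0.3833 0.6899 0.5259] [0.0345 0.0364 0.0259] 0.4937548997500453
ring [298 366  31  27] hole [0.5114 0.0357 0.1762] pin-hole [ 0.0025 -0.0003] tool yz [0.0023 0.0009]
pics/chk_01165.png
```

View pics/s11.png

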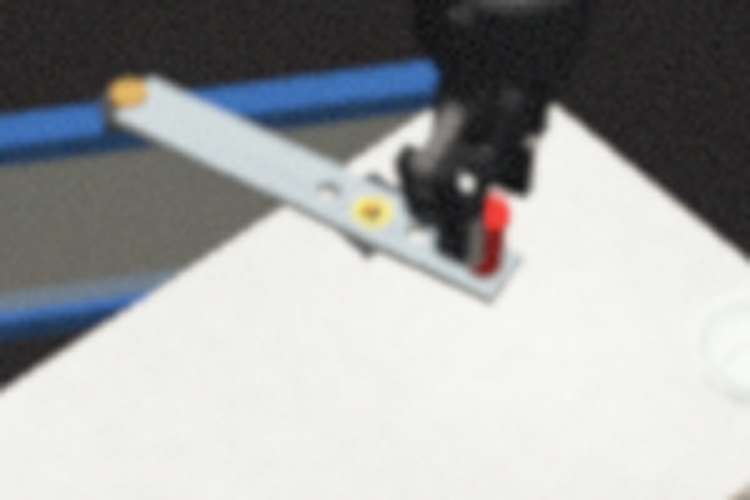

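The arm stays on the pin and the door is held. I'll retract straight up and look from above.

Call:
play_rows:
  increments: "-0.005 0 0 0;-0.01 0 0 0;-0.02 0 0 0;-0.03 0 0 0;-0.03 0 0 0;-0.03 0 0 0;-0.03 0 0 0;-0.02 0 0 0;0 -0.01 0 0;0 0 0 0;0 0 0 0;0 0 0 0;0 0 0 0"

```text
clock: 13.05
position: [0.558, 0.05, 0.3778]
ee_rot: [0.432, 0.551, -0.43, 0.57]
ft_force: [0.5, 0.5, -0.3]
grip_width: 0.497
```

Run:
```python
from path import *
p,R,o=pose();print(p,o['ft_force'],np.abs(o['joint_velocities']).max())
w=cam('wrist');im=w['img'];cv2.imwrite('pics/w12.png',im)
hsv=cv2.cvtColor(im,cv2.COLOR_BGR2HSV)
h=hsv[...,2];m=red(im);print('knob',[(b[1],onz(w,*b[1],.219)) for b in blobs(m,80)])
m=cv2.inRange(hsv,(24,90,120),(35,255,255));m[:,:250]=0;m[:,400:]=0
for b in blobs(m,20):
    x,y,a,c=b[2];print('ring',b, onz(w,x+a/2-.5,y+c/2-.5,.18))
t=cam('scene');cv2.imwrite('pics/s12.png',t['img']);print('scene knob',blobs(red(t['img'])))
```

```text
[0.558  0.05   0.3778] [ 0.5009  0.4743 -0.3425] 0.007764586255543272
knob [(array([316.9, 207. ]), array([0.5747, 0.052 , 0.219 ]))]
ring (np.int32(105), array([316.3, 258.9]), array([309, 251,  16,  16], dtype=int32)) [0.5141 0.0358 0.18  ]
scene knob [(np.int32(208), array([586.6, 210.5]), array([576, 204,  21,  16], dtype=int32)), (np.int32(69), array([347.1, 226.1]), array([345, 220,   6,  14], dtype=int32))]
```

View pics/w12.png

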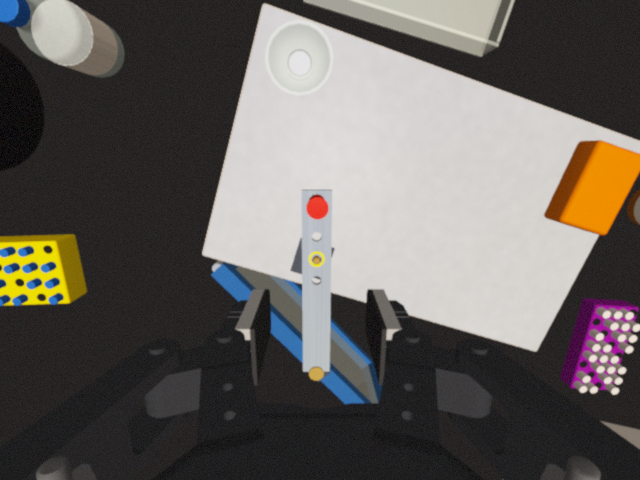

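View pics/s12.png

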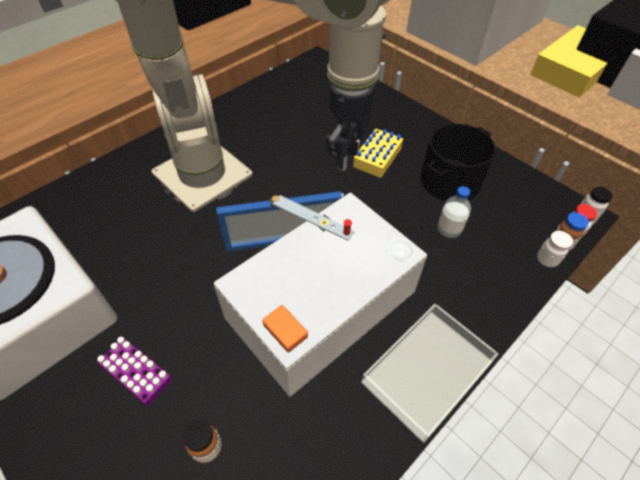

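The wrist view shows the brass pin inside the yellow ring at (316,259). The ring measures (0.514, 0.036), which is on the pin. The knob is within 1 mm of its computed flat position, and the robot is clear. Handing in.

```bash
python3 -c "
from workcell import workorder,get_obs
print(get_obs()['clock'],workorder.hand_in())"
```

```text
the job is handed in; nothing more can be done
13.15 None
```

The door is propped open on its stay, with the middle (yellow-ringed) hole over the brass pin and the arm lying flat. The job was handed in at about 13.2 s on the robot's clock.

- **What I did:** I gripped the red knob from above, lifted the arm about 28 mm and swung the door out to about 0.53 rad (calculated from the pin's position). I lowered the hole over the pin in small steps. Wrist force readings stayed around 5 N or less. Then I let go and backed the gripper straight up, about 19 cm clear.
- **Last checks, after release:** the ring measured (0.514, 0.036), within 0.5 mm of the pin, and the pin is visible inside it. The knob is within about 1 mm of its predicted flat position, and the knob-to-ring distance measured 62.7 mm against 62 mm for a level arm. The door stayed put, and the last pictures show the other things where they were.
- **Disagreements:** one reading just after release showed the hole 2.5 mm off. It was taken with the tool settling, and the picture from above at rest did not bear it out. When I let go, the tool was about 4 mm lower than when it first gripped, so the knob had probably slipped a little in the pads.

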